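Refit the drive shaft of a bench mixing stand

ROBOT

A 6-joint arm with a two-finger parallel gripper is mounted at the origin on the work surface. World frame = base frame: x ahead of the robot, y to its left, z up, the work surface at z = 0. Lengths are in m, angles in rad, forces in N, time in s.
With the tool pointing down it reaches from about 0.275 to 0.725 m from the base axis. Payload 15.9 kg.
Tool frame: the origin (TCP) lies on the mounting face of the last link; the fingertips stand 173 mm ahead of it and the grasp point (between the pads) lies 155 mm ahead of it (manip.grip_point_offset is the distance from the TCP to the grasp point, in m); y points along the fingers, z is the direction in which the jaws open and shut, and the axes are right-handed (so a half turn about y gives the same grasp; the last joint's range is limited). The gripper opens to 85 mm and grips with 20 to 120 N. Pads are 22 mm wide; open, the fingers measure 114 mm over their backs; the gripper's body (76 mm by 85 mm) begins 54 mm behind the grasp point. The pads swing forward as they close: fully open they stand 13 mm farther back than shut.
Start: joints at [-1.141, 0.213, -0.034, 1.323, 0, 1.571], TCP at [0.208, -0.455, 0.405] pointing down, gripper open.
Joint ranges: [-2.98, 2.98], [-0.74, 1.72], [-1.14, 1.35], [-2.1, 2.04], [-1.57, 1.44], [-3.14, 3.14]. Speed limits (rad/s): [1.89, 1.89, 2.39, 2.57, 3.14, 3.14].

INTERFACE

Orientations are given as a rotation vector (axis times angle).
In Python, from rig import manip gives the robot as it stands.
- The arm moves only by the shell command python3 -m pendant 'ROWS' [FORCE]. ROWS is a JSON object of lists of equal length, an entry for each row: "turn": the turn, a rotation vector about the world's x, y, z in degrees, a list of three; "translation": the shift along the world's x, y, z in m, a list of three; "gripper": the opening, from 0 (shut) to 1 (fully open). In form: {"turn": [[ax, ay, az], ...], "translation": [[dx, dy, dz], ...], "gripper": [gripper, ...]}. A call has 1 to 12 rows; each row is the pose to reach, as a shift and turn from the pose measured when the call began; what a row does not reach only later rows make up. A row lasts 1/12 s, in which the tool goes at most 41.7 mm and 7.16 degrees, less where a joint would pass 70% of its speed; a pose out of reach is approached as far as the arm can. A call with a gripper value outside its range is refused whole. The fingers move at their own pace and stop on an object; FORCE is the grip in N (left out, the last holds). Time passes only in rows, so rows that repeat a pose let the fingers close. It gives the time, the measured TCP pose, the force and the opening at its end, in the units of the state.
- manip.read_state(): the state, without advancing time (a new reading comes with each control period).
- manip.grab_frame(name): name is "scene" or "top" or "wrist"; returns a dict with "color" (400x640x3 uint8, red, green, blue), "vertical_fov" (degrees; the focal length in pixels is half the picture's height over the tangent of half this angle, whatever the lens; pixels are square), "cx", "cy" (the principal point, pixels), "dist" ([k1, k2, p1, p2, k3] as OpenCV has them; the pictures are not rectified), "R" (3x3) and "t" (3): a world point X has camera coordinates R X + t. Camera axes: x right, y down, z forward; pixel columns grow to the right and rows downward; lengths in m; the calibration is good to about 2 mm. A picture is of the moment at which its call begins. There is no depth.
- manip.hand_in(): hands the job in, once; it reports no verdict.
The state is a dict: "t": time; "joint_pos": joint angles; "qd": joint speeds; "tau": joint torques, N m; "ee_pos": TCP position; "tool_rot": TCP orientation; "ft_force": force on the tool from outside, world axes, zero at the start; "wrist_torque": the same for the moment, N m; "opening": opening from 0.0 (shut) to 1.0 (fully open).
Only numpy, scipy, OpenCV 4.12 (cv2) and the standard library are available. Lean on these libraries where they do the work, as an engineer would, in place of code of your own. Each camera call takes 0.05 s, during which the arm holds its last target.

TASK

Lift the steel drive shaft out of the blue parking block and thread it down through both bearing plates of the mixing stand without forcing it. Press it gently on the sprung coupling at the bottom, never squashing the spring to its end, and turn the shaft until its flat tang drops into the slot; leave it standing fully home, let go of it, and leave the other rods, the bottle and the beaker as they are.

Things in the scene. Friction and masses are not known exactly. Their poses are not given: they have to be found in the camera images.
- shaft: Drive shaft, bare steel, 156 mm long, about 350 g, upright in one hole of the block. Origin: centre of its lowest face, z up. Flat tang 12 mm long, 16 wide along y, 6 thick along x; then a cone from 16 to 20 mm diameter (12 to 20 mm up); 20 mm round to 120 mm; then the head.
- shaft_head (a point): Middle of the shaft's head, 138 mm above its tip: a rectangular steel block 16 mm thick (x), 30 wide (y), 36 high, in line with the tang. Grip it across x. The other rods have a ball or a disc on top.
- stand: Mixing stand, fixed: grey 130 mm square foot, columns at y = -50 and +50 mm (143 mm high), two level aluminium plates 70 mm square, 12 thick, tops 77 and 137 mm above the bench, each with a 21.8 mm vertical through hole. Origin: on the holes' common axis at bench level, z up.
- slot (a point): Centre of the coupling's top face when up, on the holes' axis, 45 mm above the bench: a round steel piece with a slot 7.5 x 18 mm, 16 deep. The slot's direction is unknown: its long side lies within 1.2 rad of the stand's y axis, either way; the tang enters when in line to about 0.1 rad. Home, the cone's shoulder sits on this face and the shaft's tip is 12 mm below it. Axes: the stand's.
- coupling (a joint): How far the coupling is pressed down (m): 0 up, 0.010 fully squashed; it moves straight down, does not turn and springs back. It starts to yield at 5 N and takes 1 N more per mm (13 N at 8 mm); 8 mm or more counts as squashed.
- block: The fixed parking block, blue plastic, 65 mm (x) by 160 mm (y), 60 mm high, with three blind holes of 21.5 mm diameter in a row along its y axis at -50, 0 and +50 mm, 45 mm deep (floors 15 mm above the bench). Origin: centre of its underside.
- knob_rod: A bystander: aluminium rod with a black ball on top, 121 mm long, standing in another hole of the block. Origin at its lower end.
- disc_rod: A bystander: aluminium rod with a flat steel disc 32 mm across on top, 108 mm long, standing in another hole of the block. Origin at its lower end.
- bottle: A bystander: clear glass bottle with a blue cap, 66 mm in diameter, 120 mm high. Origin: centre of its underside.
- beaker: A bystander: clear glass beaker, 66 mm in diameter, 85 mm high. Origin: centre of its underside.
Things that resemble listed ones, but are neither listed nor needed, are in the scene too. Leave any green look-alike of the shaft alone. Of the things shaped like the stand, the grey one is meant.

How it is judged:
By the outcome, as a careful person would: the job done as asked, in the order asked, and still so for the second after the job is handed in, with the robot touching nothing.
It also fails if it takes over 72 s, if anything falls off the work surface, if the arm or the gripper's body presses on something with over 40 N, if the wrist force passes 120 N, or if a joint passes its speed limit or range.

## Working session

There is one attempt and no reset: what is moved stays moved. The work goes in short steps, Python scripts to look and compute and a shell command to move; the robot and the scene stay as the last step left them, time stands still between calls to the robot, and variables do not carry over. Pictures are saved under pics/ and viewed, and the job is handed in when it is done.

```bash
ls; mkdir -p pics; python3 - <<'E'
from rig import manip
import cv2
for n in ["scene","top","wrist"]:
    f=manip.grab_frame(n)
    cv2.imwrite(f"pics/{n}0.png",f["color"][:,:,::-1])
    print(n,f["vertical_fov"],f["cx"],f["cy"],f["dist"],f["R"],f["t"])
print(manip.read_state(), manip.grip_point_offset)
E
```

```text
pics
scene 47.13316787330116 313.7554694863626 201.62789773410915 [-0.00603431  0.          0.          0.          0.        ] [[-0.71738718  0.6966379  -0.00716073]
 [ 0.4595807   0.46549451 -0.75637321]
 [-0.52358497 -0.54590338 -0.65410113]] [ 0.37560538 -0.21067856  1.4122966 ]
top 51.84070172434253 323.75438055958347 200.12954685419814 [-0.06697561  0.          0.          0.          0.        ] [[-0.0106111  -0.9997242   0.02095052]
 [-0.99871929  0.00955926 -0.04968293]
 [ 0.04946895 -0.02145088 -0.99854528]] [0.07489319 0.56420018 1.1849111 ]
wrist 65.06721104425385 318.68988601562074 204.20300690689396 [-0.04054716  0.          0.          0.          0.        ] [[ 0.41645467 -0.90915572 -0.00117848]
 [-0.87773862 -0.40240066  0.26009349]
 [-0.2369397  -0.10728275 -0.96558272]] [-0.49870751 -0.03294479  0.37890436]
{'t': 0.15, 'joint_pos': array([-1.14097821e+00,  2.13222588e-01, -3.49041645e-02,  1.32351757e+00,
       -1.09446670e-05,  1.57081055e+00]), 'qd': array([-6.02933692e-05, -1.64077819e-03,  3.84704634e-04, -1.12910233e-03,
       -3.87813767e-04, -3.43496111e-04]), 'tau': array([ 6.16318121e-04, -6.86403966e+01,  4.87251306e+01,  1.29133530e-02,
        2.40250324e-05, -5.87022441e-05]), 'ee_pos': array([ 0.20829913, -0.45440756,  0.40434433]), 'tool_rot': array([-0.43323788,  1.98479656, -1.98311893]), 'ft_force': array([-0.41548608,  0.03094019,  0.59983655]), 'wrist_torque': array([0.02330876, 0.0167222 , 0.0281822 ]), 'opening': 1.002629956528662} 0.1547
```

View pics/scene0.png

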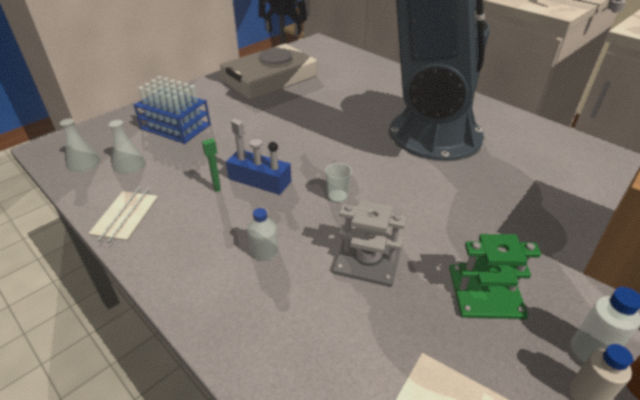

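View pics/top0.png

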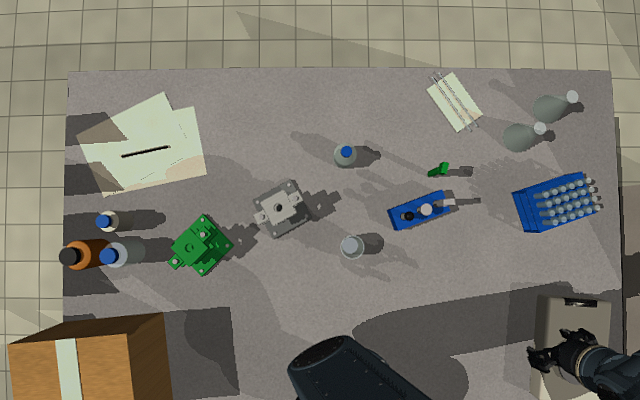

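View pics/wrist0.png

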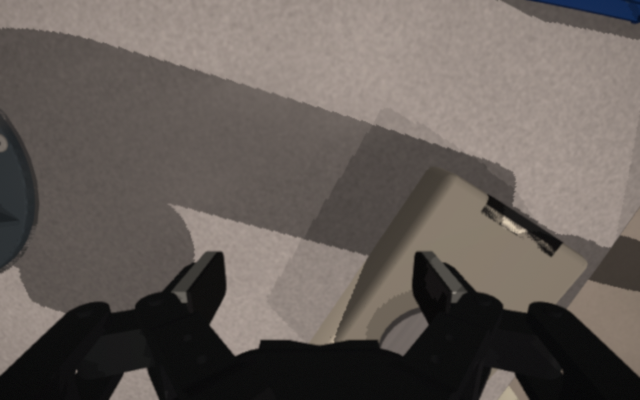

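Scene picture: block at (258,172) holding the shaft (rectangular head, ≈(238,130)), the disc rod (256,146) and the knob rod (273,148). The grey stand is at (370,243), bottle (262,235), beaker (337,183). In the top picture the block is at (420,210), the shaft at about (447,197), and the grey stand at (280,208).

Could be mistaken for the shaft: the green look-alike (scene 212,165; top 438,170), the disc rod, and the knob rod. Could be mistaken for the stand: the green stand (scene 490,275; top 200,245). I'll check with crops.

```bash
cat > h.py <<'E'
import numpy as np, cv2
def cam(f):
    h,w=f["color"].shape[:2]
    F=h/2/np.tan(np.radians(f["vertical_fov"])/2)
    K=np.array([[F,0,f["cx"]],[0,F,f["cy"]],[0,0,1.]])
    return K,np.array(f["dist"]),np.array(f["R"]),np.array(f["t"])
def ray(f,uv):
    K,d,R,t=cam(f)
    p=cv2.undistortPoints(np.array(uv,float).reshape(-1,1,2),K,d).reshape(-1,2)
    v=np.c_[p,np.ones(len(p))]@R
    return -R.T@t, v/np.linalg.norm(v,axis=1)[:,None]
def onz(f,uv,z):
    o,v=ray(f,uv); return o+v*((z-o[2])/v[:,2])[:,None]
def proj(f,X):
    K,d,R,t=cam(f)
    return cv2.projectPoints(np.array(X,float).reshape(-1,3),cv2.Rodrigues(R)[0],t,K,d)[0].reshape(-1,2)
def meet(f1,a,f2,b):
    o1,v1=ray(f1,[a]);o2,v2=ray(f2,[b]);A=np.zeros((3,3));r=np.zeros(3)
    for o,v in((o1,v1[0]),(o2,v2[0])):
        P=np.eye(3)-np.outer(v,v);A+=P;r+=P@o
    X=np.linalg.solve(A,r)
    return X,[np.linalg.norm((np.eye(3)-np.outer(v,v))@(X-o)) for o,v in((o1,v1[0]),(o2,v2[0]))]
def crop(f,x0,y0,x1,y1,s,name):
    c=f["color"][y0:y1,x0:x1,::-1]
    c=cv2.resize(c,None,fx=s,fy=s,interpolation=cv2.INTER_CUBIC)
    cv2.imwrite("pics/"+name,c)
E
python3 - <<'E'
from rig import manip
from h import *
import pickle
s=manip.grab_frame("scene");t=manip.grab_frame("top")
pickle.dump((s,t),open("f0.pkl","wb"))
crop(t,380,150,480,240,7,"t_block.png");crop(t,240,165,350,245,7,"t_stand.png")
crop(s,190,105,300,205,6,"s_block.png");crop(s,320,190,420,290,6,"s_stand.png")
E
```

```text
(no output)
```

View pics/t_block.png

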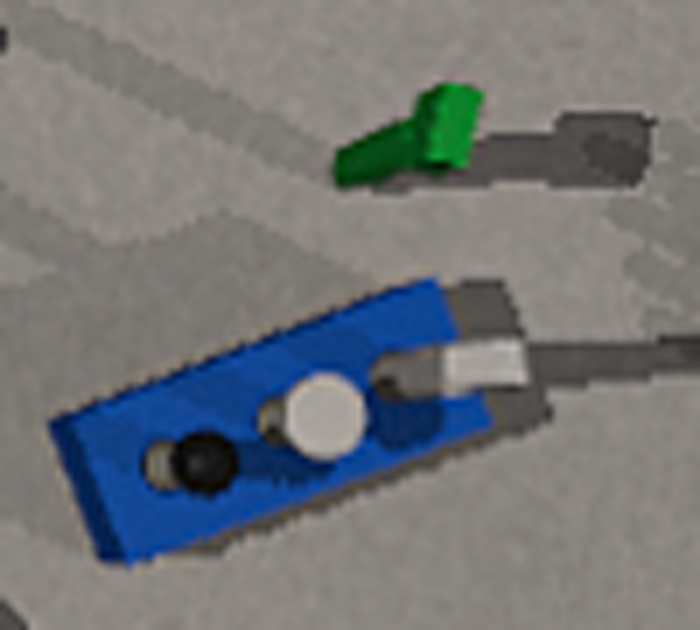

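View pics/t_stand.png

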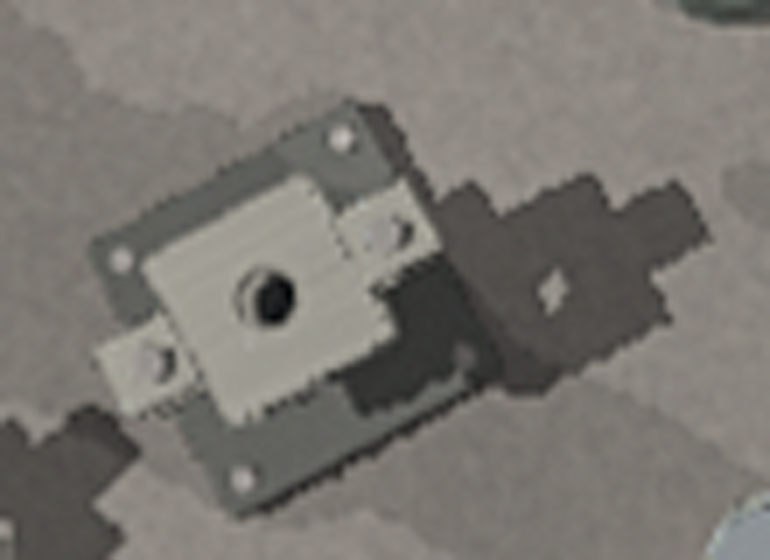

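View pics/s_block.png

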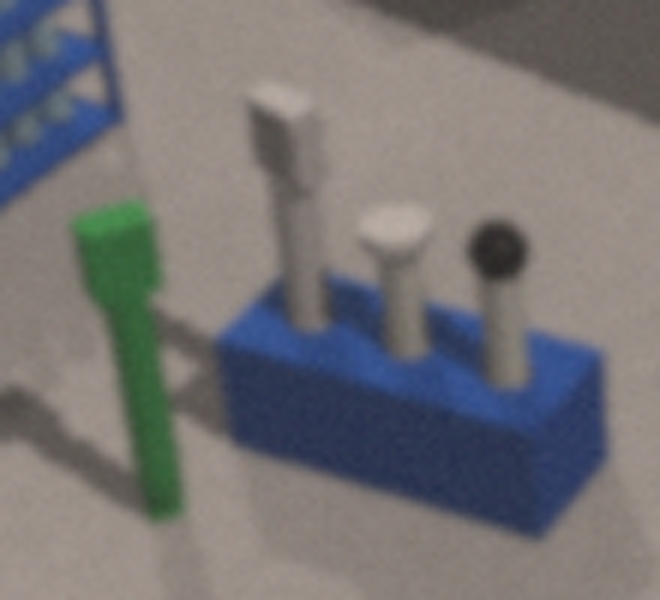

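View pics/s_stand.png

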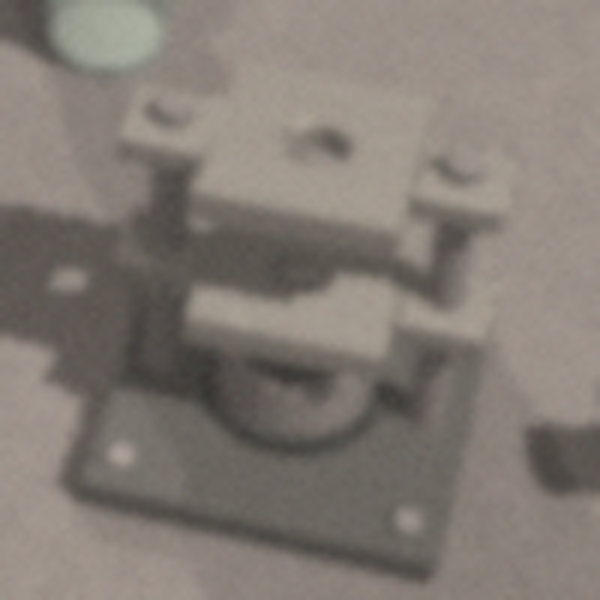

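Confirmed: the shaft is the grey rod with the rectangular head (top crop about (485,363), i.e. pixel (449,202)). The grey stand has a hole at (278,207) and columns at about (295,198) and (262,217). Now measuring.

```bash
python3 - <<'E'
import pickle
from h import *
s,t=pickle.load(open("f0.pkl","rb"))
g=t["color"].astype(int)
def up(x0,y0,x1,y1,k=8):
    return cv2.resize(t["color"][y0:y1,x0:x1],None,fx=k,fy=k,interpolation=cv2.INTER_CUBIC),k
# head
c,k=up(436,192,464,212)
gr=cv2.cvtColor(c,cv2.COLOR_RGB2GRAY)
m=((gr>165)&(c[:,:,2].astype(int)-c[:,:,0]<30)).astype(np.uint8)
cs,_=cv2.findContours(m,0,1)
for q in sorted(cs,key=cv2.contourArea)[-2:]:
    r=cv2.minAreaRect(q);b=cv2.boxPoints(r)
    px=(b+0.5)/k-0.5+[436,192]
    W=onz(t,px,0.171)
    print("head",r[1][0]/k,r[1][1]/k,px.mean(0),W.mean(0),[np.linalg.norm(W[i]-W[(i+1)%4]) for i in (0,1)])
    for i in (0,1):
        d=W[(i+1)%4]-W[i];print(np.degrees(np.arctan2(d[1],d[0])))
# block holes rows: block top blue
hsv=cv2.cvtColor(t["color"],cv2.COLOR_RGB2HSV)
m=((hsv[:,:,0]>100)&(hsv[:,:,0]<130)&(hsv[:,:,1]>150)&(hsv[:,:,2]>60)).astype(np.uint8);m[:,:380]=0;m[:,470:]=0
pts=cv2.findNonZero(m);r=cv2.minAreaRect(pts);b=cv2.boxPoints(r);W=onz(t,b,0.06);print("block",W.mean(0),W,[np.linalg.norm(W[i]-W[(i+1)%4]) for i in (0,1)])
# stand hole & plate
c,k=up(240,165,350,245)
gr=cv2.cvtColor(c,cv2.COLOR_RGB2GRAY)
for th in (150,160,170):
    m=(gr>th).astype(np.uint8)
    cs,h=cv2.findContours(m,cv2.RETR_CCOMP,1)
    for i,q in enumerate(cs):
        a=cv2.contourArea(q)/k/k
        if a>25:
            (x,y),wh,an=cv2.minAreaRect(q);p=np.array([[x,y]])
            p=(p+.5)/k-.5+[240,165]
            print("stand",th,h[0][i][3],a,np.array(wh)/k,an,p,onz(t,p,0.137))
print("mm/px",np.linalg.norm(onz(t,[[278,207],[279,207]],.137)@[[1,0,0],[0,1,0],[0,0,1]]@np.eye(3)[:, :1].repeat(1,1)) if 0 else np.diff(onz(t,[[278,207],[279,207]],.137),axis=0))
E
```

```text
head 2.713468551635742 4.1772003173828125 [444.59503365 200.97926521] [ 0.55197772 -0.2365725   0.171     ] [np.float64(0.010850110803013752), np.float64(0.006973858968819197)]
-39.60833737476626
-128.45691983231512
head 4.607213497161865 1.6355607509613037 [452.01179314 202.79127407] [ 0.54714448 -0.25580252  0.171     ] [np.float64(0.004206073054192725), np.float64(0.01199654305244679)]
-12.257865202673132
-101.01753402172409
block [ 0.5317756  -0.19603882  0.06      ] [[ 0.53338735 -0.10597317  0.06      ]
 [ 0.5912541  -0.26381884  0.06      ]
 [ 0.52983626 -0.28610078  0.06      ]
 [ 0.47262467 -0.12826251  0.06      ]] [np.float64(0.16811846286231696), np.float64(0.06533479798915333)]
stand 150 -1 72.46875 [10.43111515 11.68465805] 62.59242630004883 [[260.29837799 216.60223007]] [[0.51747626 0.23740251 0.137     ]]
stand 150 -1 766.1953125 [26.58381462 38.43949127] 60.67952346801758 [[282.93704987 204.38638306]] [[0.54871043 0.17833482 0.137     ]]
stand 150 15 80.7578125 [10.19305992 10.11208153] 21.370620727539062 [[277.53074265 207.08811951]] [[0.54180476 0.19244898 0.137     ]]
stand 150 15 35.546875 [7.11252689 7.36883402] 19.98310661315918 [[295.6108551  198.14826202]] [[0.56467234 0.14521304 0.137     ]]
mm/px [[-2.51847359e-05 -2.60307294e-03  0.00000000e+00]]
```

```bash
python3 - <<'E'
import pickle
from h import *
from rig import manip
s,t=pickle.load(open("f0.pkl","rb"))
st=manip.read_state();R=cv2.Rodrigues(st["tool_rot"])[0];print(R.round(3))
w=manip.grab_frame("wrist");K,d,Rc,tc=cam(w);C=-Rc.T@tc
print("cam pos in tool",R.T@(C-st["ee_pos"]),"cam axes in tool\n",(R.T@Rc.T).round(3), K[0,0])
print("shaft head",onz(t,[[449.4,202.0]],.171),"green base/top",onz(t,[[430,174]],0),onz(t,[[444,168]],.156))
a=onz(t,[[443.8,202.3],[455.3,201.6]],.171);dd=a[0]-a[1];print("shaft yaw",np.degrees(np.arctan2(-dd[0],dd[1])))
cols=onz(t,[[260.3,216.6],[295.6,198.15]],.14);dd=cols[0]-cols[1];print(cols.mean(0),np.linalg.norm(dd),"stand yaw",np.degrees(np.arctan2(-dd[0],dd[1])))
# two-view checks
print(meet(t,[449.4,202.0],s,[190+283/6,105+98/6]))
print("hole",meet(t,[277.9,207.2],s,[320+320/6,190+143/6]))
print("bottle",onz(t,[[346,152]],.12),"beaker",onz(t,[[351,245]],.085))
E
```

```text
[[-0.909 -0.     0.417]
 [-0.417  0.    -0.909]
 [-0.    -1.    -0.001]]
cam pos in tool [-0.06659533  0.03043355 -0.00065753] cam axes in tool
 [[ 0.     0.966  0.26 ]
 [ 0.    -0.26   0.966]
 [ 1.    -0.    -0.   ]] 313.53115344773033
shaft head [[ 0.54923951 -0.24903238  0.171     ]] green base/top [[ 0.64060228 -0.24897374  0.        ]] [[ 0.63869713 -0.24209564  0.156     ]]
shaft yaw 2.852013855511995
[0.54097598 0.19105014 0.14      ] 0.1032450485088604 stand yaw 27.113291140703698
(array([ 0.54881833, -0.24942974,  0.16820179]), [np.float64(0.0007313958712535101), np.float64(0.0007313958712534914)])
hole (array([0.54094704, 0.1923645 , 0.13566608]), [np.float64(0.00096417615318321), np.float64(0.0009641761531831227)])
bottle [[0.68788778 0.01064074 0.12      ]] beaker [[ 0.43806811 -0.00232613  0.085     ]]
```

```bash
python3 -m pendant '{"turn":[[0,0,68.2],[0,0,68.2],[0,0,68.2],[0,0,68.2],[0,0,68.2],[0,0,68.2],[0,0,68.2],[0,0,68.2],[0,0,68.2],[0,0,68.2],[0,0,68.2],[0,0,68.2]],"translation":[[0.341,0.205,-0.005],[0.341,0.205,-0.005],[0.341,0.205,-0.005],[0.341,0.205,-0.005],[0.341,0.205,-0.005],[0.341,0.205,-0.005],[0.341,0.205,-0.005],[0.341,0.205,-0.005],[0.341,0.205,-0.005],[0.341,0.205,-0.005],[0.341,0.205,-0.005],[0.341,0.205,-0.005]],"gripper":[0.7,0.7,0.7,0.7,0.7,0.7,0.7,0.7,0.7,0.7,0.7,0.7]}' 60
python3 - <<'E'
from rig import manip
from h import *
import pickle
w=manip.grab_frame("wrist");pickle.dump(w,open("w1.pkl","wb"));cv2.imwrite("pics/w1.png",w["color"][:,:,::-1])
st=manip.read_state();print(st["t"],st["joint_pos"],st["ee_pos"],cv2.Rodrigues(st["tool_rot"])[0].round(3),st["ft_force"])
print(proj(w,[0.549,-.249,.171]))
E
```

```text
t: 1.3
ee_pos: [0.5502, -0.2486, 0.3988]
tool_rot: [-1.234, 1.173, -1.171]
ft_force: [0.3, 0.4, 0.1]
opening: 0.698
1.35 [-4.25983782e-01  4.35462912e-01  2.60736954e-01  1.39704548e+00
 -3.54554086e-04  1.09572088e+00] [ 0.54935802 -0.24933699  0.3992147 ] [[ 0.049 -0.001  0.999]
 [-0.999  0.     0.049]
 [-0.    -1.    -0.001]] [-0.54320273 -1.32671964  0.62727021]
[[316.49528584 224.47553381]]
```

View pics/w1.png

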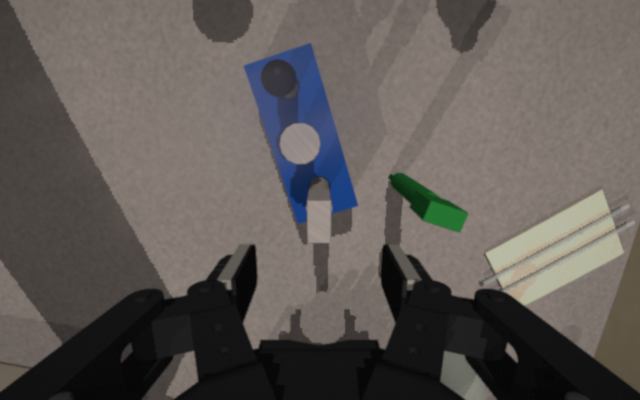

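Wrist picture: the shaft's head is at about (319,221) against a predicted (316,224), upright between the jaws. The disc is at (300,143), the knob at (279,78), the green look-alike at (443,212), clear of the right finger. Refining the head.

```bash
python3 - <<'E'
from h import *
import pickle
w=pickle.load(open("w1.pkl","rb"))
crop(w,270,160,370,260,6,"w1c.png")
k=6;x0,y0=295,190
c=cv2.resize(w["color"][y0:255,x0:345],None,fx=k,fy=k,interpolation=cv2.INTER_CUBIC)
hsv=cv2.cvtColor(c,cv2.COLOR_RGB2HSV);gr=cv2.cvtColor(c,cv2.COLOR_RGB2GRAY)
for th in (150,160,170,180):
    m=((gr>th)&(hsv[:,:,1]<60)).astype(np.uint8)
    q=max(cv2.findContours(m,0,1)[0],key=cv2.contourArea)
    r=cv2.minAreaRect(q);b=(cv2.boxPoints(r)+.5)/k-.5+[x0,y0]
    W=onz(w,b,.171);e=[W[1]-W[0],W[2]-W[1]]
    print(th,b.mean(0),W.mean(0),[round(np.linalg.norm(v),4) for v in e],[round(float(np.degrees(np.arctan2(v[1],v[0]))),1) for v in e])
E
```

```text
150 [317.60897589 235.87820053] [ 0.55017505 -0.25704134  0.171     ] [np.float64(0.0026), np.float64(0.0152)] [60.4, -32.4]Traceback (most recent call last):
  File "<stdin>", line 10, in <module>
ValueError: max() iterable argument is empty
```

View pics/w1c.png

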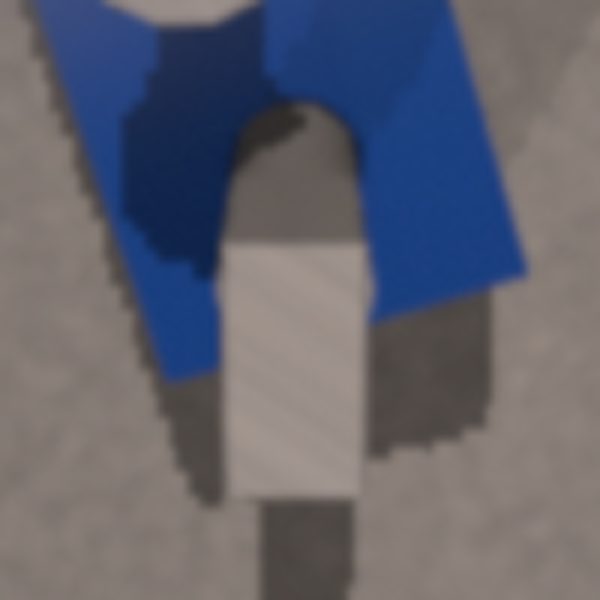

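```bash
python3 - <<'E'
from h import *
import pickle
w=pickle.load(open("w1.pkl","rb"))
a=np.radians(2.85);ex=np.array([np.cos(a),np.sin(a),0]);ey=np.array([-np.sin(a),np.cos(a),0])
c=np.array([.549,-.249,0])
P=[c+sx*.008*ex+sy*.015*ey+[0,0,z] for z in(.171,.135) for sx,sy in((-1,1),(1,1),(1,-1),(-1,-1))]
print((proj(w,P)-[270,160])*6)
E
```

```text
[[205.16782062 255.66948435]
 [352.55577678 255.84632864]
 [350.02467271 513.07598851]
 [208.15589866 512.88351445]
 [218.075347   183.42519565]
 [344.01500826 183.57114519]
 [342.13761542 406.95892423]
 [220.19513683 406.80214519]]
```

```bash
python3 -m pendant '{"turn":[[0,0,0],[0,0,0],[0,0,0],[0,0,0],[0,0,0]],"translation":[[0.0008,0.0012,-0.03],[0.0008,0.0012,-0.06],[0.0008,0.0012,-0.08],[0.0008,0.0012,-0.089],[0.0008,0.0012,-0.089]],"gripper":[0.7,0.7,0.7,0.7,0.7]}' 60
python3 - <<'E'
from rig import manip
from h import *
w=manip.grab_frame("wrist");cv2.imwrite("pics/w2.png",w["color"][:,:,::-1])
st=manip.read_state();print(st["t"],st["ee_pos"],st["ft_force"])
E
```

```text
t: 1.77
ee_pos: [0.5489, -0.2486, 0.3087]
tool_rot: [-1.233, 1.178, -1.172]
ft_force: [-0.2, -0.4, 0.6]
opening: 0.701
1.8167 [ 0.54943673 -0.24871648  0.31040806] [ 0.42182832 -0.08364541  1.4016789 ]
```

View pics/w2.png

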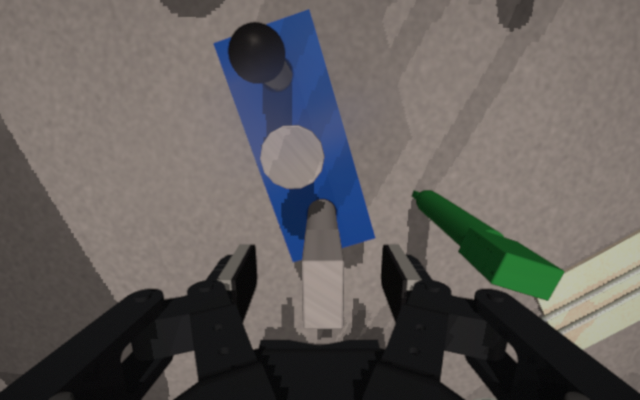

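Head (302–344, 262–328) sits between the pads (245 and 393), with the rods and the green look-alike clear. Closing.

```bash
python3 -m pendant '{"turn":[[0,0,0],[0,0,0],[0,0,0],[0,0,0],[0,0,0],[0,0,0],[0,0,0],[0,0,0]],"translation":[[0.0005,0,0],[0.0005,0,0],[0.0005,0,0],[0.0005,0,0],[0.0005,0,0],[0.0005,0,0],[0.0005,0,0],[0.0005,0,0]],"gripper":[0.5,0.3,0.1,0.1,0.1,0.1,0.1,0.1]}' 60
python3 - <<'E'
from rig import manip
st=manip.read_state();print(st["t"],st["ee_pos"],st["ft_force"],st["wrist_torque"],st["opening"])
E
```

```text
t: 2.48
ee_pos: [0.5502, -0.2488, 0.3116]
tool_rot: [-1.232, 1.174, -1.174]
ft_force: [-0.3, -0.8, 7.3]
opening: 0.18
2.4833 [ 0.5501959  -0.24881542  0.31155567] [-0.32078456 -0.84296274  7.32053742] [-0.02952021  0.28970167 -0.05868859] 0.18035607311517832
```

```bash
python3 -m pendant '{"turn":[[0,0,0],[0,0,0],[0,0,0],[0,0,0],[0,0,0],[0,0,0],[0,0,0],[0,0,0]],"translation":[[0,0,0.004],[0,0,0.015],[0,0,0.035],[0,0,0.06],[0,0,0.09],[0,0,0.12],[0,0,0.15],[0,0,0.155]],"gripper":[0.1,0.1,0.1,0.1,0.1,0.1,0.1,0.1]}'
python3 - <<'E'
from rig import manip
from h import *
for n in("wrist","scene"):
    w=manip.grab_frame(n);cv2.imwrite(f"pics/{n}3.png",w["color"][:,:,::-1])
crop(w,180,60,320,200,5,"scene3c.png")
st=manip.read_state();print(st["t"],st["ee_pos"],st["ft_force"],st["wrist_torque"],st["opening"])
E
```

```text
t: 3.15
ee_pos: [0.5501, -0.2487, 0.472]
tool_rot: [-1.23, 1.169, -1.179]
ft_force: [1.5, -0.7, -1.4]
opening: 0.18
3.25 [ 0.55046993 -0.24890999  0.46784832] [ 0.61269544 -0.28863264 -3.74200485] [ 0.02194694 -0.0273175   0.05059544] 0.17899747566259558
```

View pics/wrist3.png

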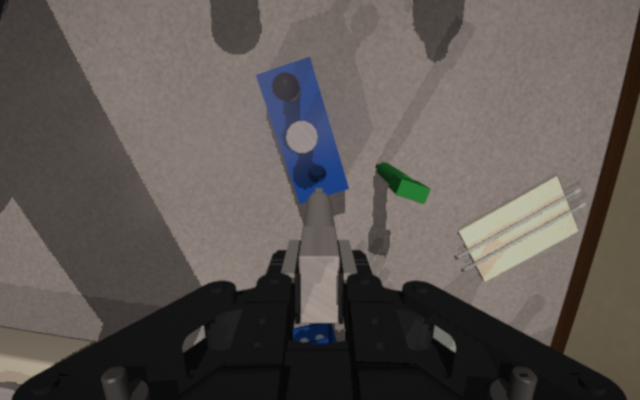

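View pics/scene3c.png

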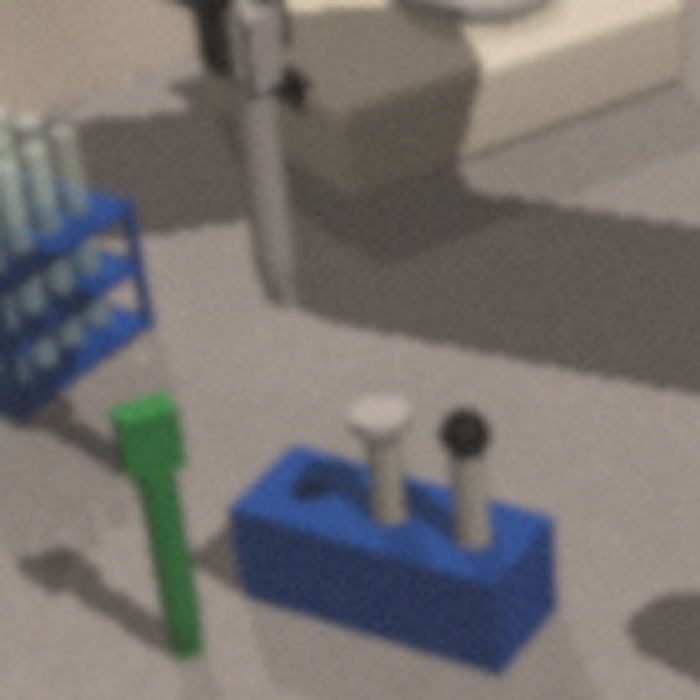

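Lifted: about 3.7 N of weight, shaft vertical in both views, its hole empty, the other rods still in place. Next I'll put the camera straight over the stand's hole to measure the hole and look down through it at the slot.

```bash
python3 -m pendant '{"turn":[[0,0,2],[0,0,6],[0,0,10],[0,0,14],[0,0,18],[0,0,22],[0,0,24.2],[0,0,24.2],[0,0,24.2],[0,0,24.2],[0,0,24.2],[0,0,24.2]],"translation":[[0.001,0.02,0],[0.003,0.055,0],[0.005,0.095,0],[0.007,0.135,0],[0.01,0.175,0],[0.012,0.215,0],[0.014,0.255,0],[0.016,0.295,0],[0.018,0.33,0],[0.02,0.36,0],[0.021,0.378,0],[0.021,0.382,0]],"gripper":[0.1,0.1,0.1,0.1,0.1,0.1,0.1,0.1,0.1,0.1,0.1,0.1]}'
python3 - <<'E'
from rig import manip
from h import *
import pickle
w=manip.grab_frame("wrist");cv2.imwrite("pics/w4.png",w["color"][:,:,::-1]);pickle.dump(w,open("w4.pkl","wb"))
crop(w,265,70,375,220,5,"w4c.png")
st=manip.read_state();print(st["t"],st["ee_pos"],cv2.Rodrigues(st["tool_rot"])[0].round(3),st["ft_force"],st["joint_pos"])
R=cv2.Rodrigues(st["tool_rot"])[0]
print("hole",proj(w,[[.541,.192,.137],[.541,.192,.077],[.541,.192,.045]]),"tip",proj(w,st["ee_pos"]+R@[0,.296,0]),"top",proj(w,st["ee_pos"]+R@[0,.140,0]))
E
```

```text
t: 4.25
ee_pos: [0.5712, 0.1361, 0.4657]
tool_rot: [-1.397, 0.854, -0.854]
ft_force: [-0.8, 1.0, -3.7]
opening: 0.179
4.3 [0.57122316 0.13517569 0.46592862] [[ 0.455  0.     0.89 ]
 [-0.89  -0.001  0.455]
 [ 0.001 -1.    -0.   ]] [-0.95465923  1.23529212 -4.25174834] [ 2.32587822e-01  4.07835221e-01  3.87232237e-01  1.55034895e+00
 -9.07646674e-04  1.33086284e+00]
hole [[316.23230293 123.0224222 ]
 [316.64011278 122.47450623]
 [316.80643067 122.25105813]] tip [[317.15196765 199.62766339]] top [[315.44938129 296.99974871]]
```

View pics/w4.png

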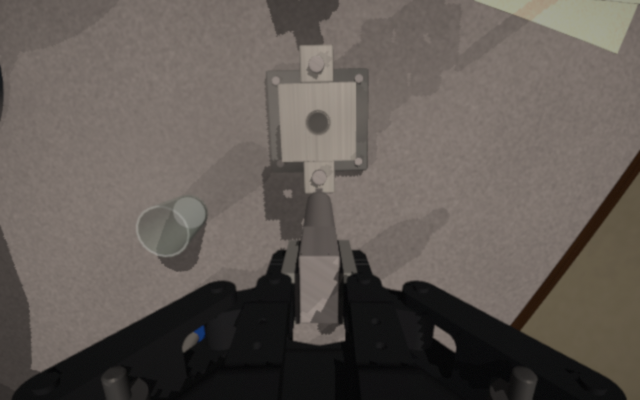

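View pics/w4c.png

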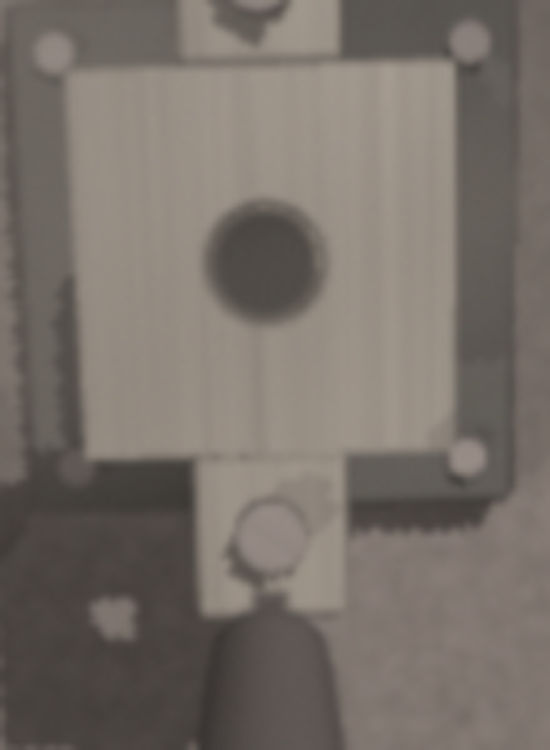

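Wrist picture: hole centre at about (318.4,122.4), predicted (316.2,123.0). Tang tip at about (319,189). Both are shifted roughly 2 px sideways, which looks like camera bias. I'll stretch the contrast inside the hole for the slot, and measure the hole and tip precisely.

```bash
python3 - <<'E'
from rig import manip
from h import *
import pickle
fr=[manip.grab_frame("wrist") for _ in range(4)]
st=manip.read_state()
a=np.mean([f["color"].astype(float) for f in fr],0)
w=fr[-1];pickle.dump((w,a,st),open("w5.pkl","wb"))
def up(x0,y0,x1,y1,k): return cv2.resize(a[y0:y1,x0:x1],None,fx=k,fy=k,interpolation=cv2.INTER_CUBIC).mean(2)
c=up(304,108,334,138,18);lo,hi=np.percentile(c,1),np.percentile(c,30);print(lo,hi)
cv2.imwrite("pics/hole5.png",np.clip((c-lo)/(hi-lo)*255,0,255).astype(np.uint8))
c=up(300,180,340,220,14);lo,hi=c.min(),c.max()
cv2.imwrite("pics/tip5.png",np.clip((c-lo)/(hi-lo)*255,0,255).astype(np.uint8))
print(st["t"],st["ee_pos"])
E
```

```text
69.90995927419014 80.16968250788501
4.5 [0.57143291 0.13205984 0.46736291]
```

View pics/hole5.png

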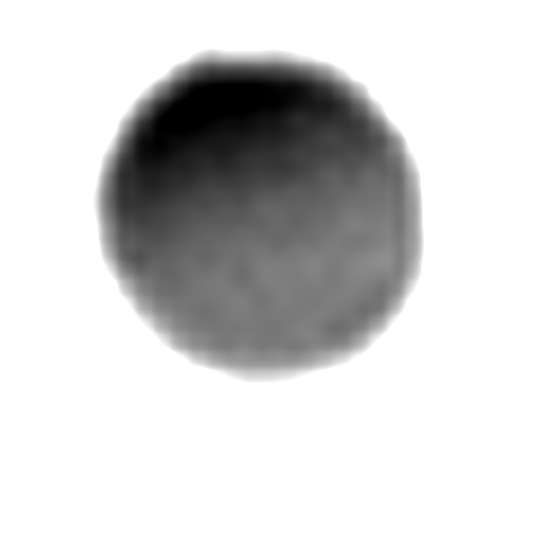

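View pics/tip5.png

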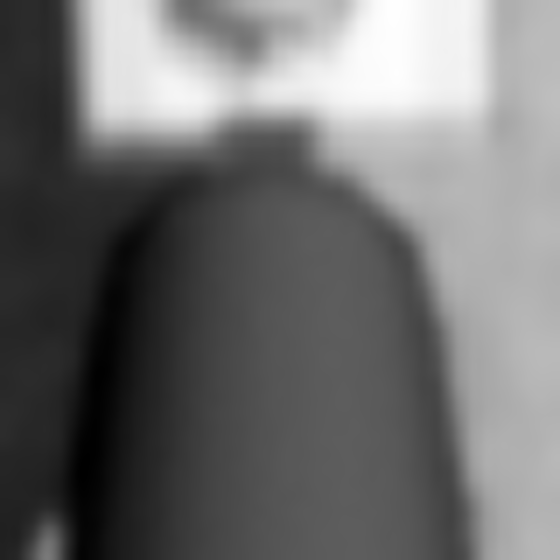

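```bash
python3 - <<'E'
from h import *
import pickle
w,a,st=pickle.load(open("w5.pkl","rb"));R=cv2.Rodrigues(st["tool_rot"])[0];p=st["ee_pos"]
k=10;x0,y0=298,102
c=cv2.resize(a[y0:142,x0:338],None,fx=k,fy=k,interpolation=cv2.INTER_CUBIC).mean(2)
for th in (90,100,110,120):
    q=max(cv2.findContours((c<th).astype(np.uint8),0,1)[0],key=cv2.contourArea)
    (x,y),ax,_=cv2.fitEllipse(q);u=[(x+.5)/k-.5+x0,(y+.5)/k-.5+y0]
    print("hole",th,np.round(u,2),np.array(ax)/k,onz(w,[u],.137)[0].round(4))
print("mid tang edge pred (camera-side edge)",proj(w,[p+R@[-.008,.296,0],p+R@[-.008,.296,.003],p+R@[-.008,.296,-.003]]))
print("head top corners pred",proj(w,[p+R@[sx*.015,.140,sz*.008] for sx in(-1,1) for sz in(-1,1)]))
for row in (205,215): # cylinder edges
    pass
c=cv2.resize(a[235:335,290:350],None,fx=6,fy=6,interpolation=cv2.INTER_CUBIC)
cv2.imwrite("pics/head5.png",c[:,:,::-1].astype(np.uint8))
E
```

```text
hole 90 [317.98 119.43] [19.7593399  21.09696045] [0.5419 0.1917 0.137 ]
hole 100 [317.99 119.43] [21.09640808 22.77440491] [0.5419 0.1917 0.137 ]
hole 110 [318.09 119.4 ] [22.46354218 24.16387634] [0.542  0.1918 0.137 ]
hole 120 [318.33 119.22] [24.48346863 25.48106537] [0.5421 0.192  0.137 ]
mid tang edge pred (camera-side edge) [[317.67569648 189.91394916]
 [321.1412937  189.91503935]
 [314.21012478 189.91300058]]
head top corners pred [[295.32155119 260.74324993]
 [337.43369909 260.76008737]
 [296.85011307 328.1638762 ]
 [336.16644241 328.18364607]]
```

View pics/head5.png

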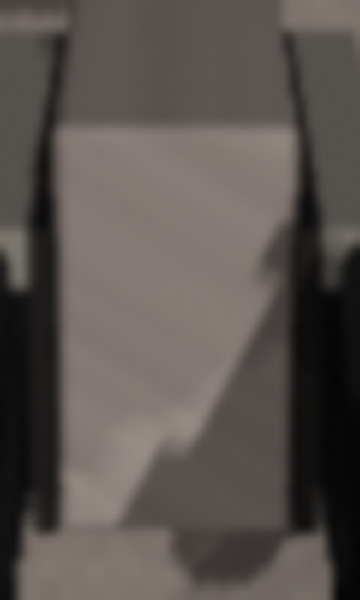

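```bash
python3 - <<'E'
from h import *
from rig import manip
import pickle
w,a,st=pickle.load(open("w5.pkl","rb"));R=cv2.Rodrigues(st["tool_rot"])[0]
hole=onz(w,[[318.0,119.43]],.137)[0]
for zt in(.169,.171,.173):
    tip=onz(w,[[318.75,188.3]],zt)[0]+R@[.008,0,0]
    d=hole-tip; print(zt,"tip",tip.round(4),"shift",d[:2].round(4),"in tool",(R.T@[d[0],d[1],0]).round(4))
print(hole-st["ee_pos"])
P=[]
for i in range(3):
    manip.grab_frame("wrist");P.append(manip.read_state()["ee_pos"])
print(np.array(P).round(4))
E
```

```text
0.169 tip [0.5724 0.133  0.169 ] shift [-0.0305  0.0587] in tool [-0.0662 -0.0001 -0.0007]
0.171 tip [0.5722 0.1334 0.171 ] shift [-0.0303  0.0583] in tool [-0.0657 -0.0001 -0.0007]
0.173 tip [0.572  0.1338 0.173 ] shift [-0.0301  0.0579] in tool [-0.0653 -0.0001 -0.0007]
[-0.02948765  0.059653   -0.33036291]
[[0.5715 0.132  0.4676]
 [0.5715 0.132  0.4677]
 [0.5715 0.1321 0.4679]]
```

```bash
python3 -m pendant '{"turn":[[0,0,0],[0,0,0],[0,0,0],[0,0,0],[0,0,0],[0,0,0]],"translation":[[-0.0075,0.0145,0],[-0.0225,0.0435,0],[-0.0303,0.0583,0],[-0.0303,0.0583,-0.015],[-0.0303,0.0583,-0.024],[-0.0303,0.0583,-0.024]],"gripper":[0.1,0.1,0.1,0.1,0.1,0.1]}'
python3 - <<'E'
from rig import manip
from h import *
import pickle
for i in range(2): manip.grab_frame("wrist")
F={n:manip.grab_frame(n) for n in("wrist","scene","top")};pickle.dump((F,manip.read_state()),open("f6.pkl","wb"))
cv2.imwrite("pics/w6.png",F["wrist"]["color"][:,:,::-1])
crop(F["wrist"],270,130,370,230,6,"w6c.png")
crop(F["scene"],330,130,430,250,6,"s6c.png")
st=manip.read_state();print(st["t"],st["ee_pos"],st["ft_force"],st["wrist_torque"])
E
```

```text
t: 5.15
ee_pos: [0.5409, 0.1901, 0.4423]
tool_rot: [-1.396, 0.857, -0.859]
ft_force: [0.1, -0.8, -3.4]
opening: 0.176
5.4 [0.54143437 0.19006509 0.44460156] [ 0.22310904 -0.61136301 -2.90389775] [-0.00668326  0.00731474  0.02097549]
```

View pics/w6c.png

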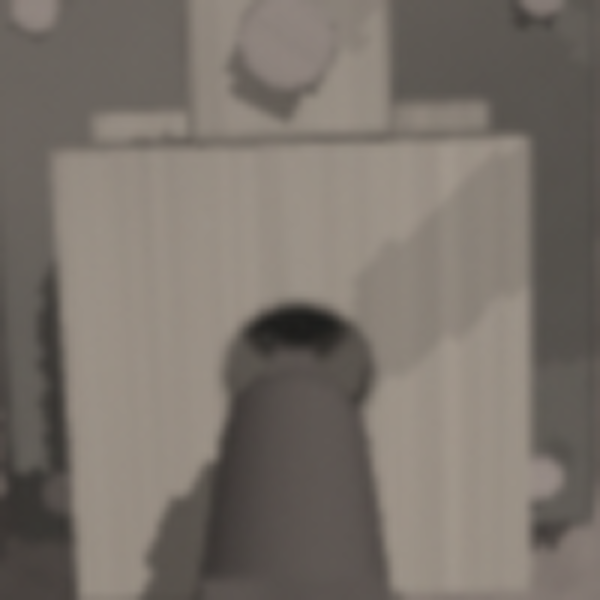

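View pics/s6c.png

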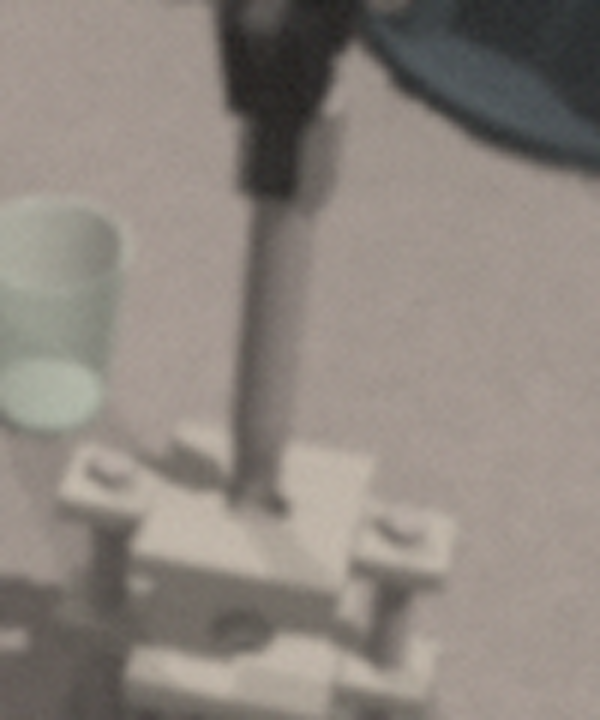

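Wrist crop: hole spans columns 222–374 (centre 298), and the tang sits about on column 300 just above it. Checking along the other direction with an enhanced crop.

```bash
python3 - <<'E'
from h import *
import pickle
F,st=pickle.load(open("f6.pkl","rb"));w=F["wrist"];R=cv2.Rodrigues(st["tool_rot"])[0]
c=cv2.resize(w["color"][172:208,300:340].astype(np.float32),None,fx=15,fy=15,interpolation=cv2.INTER_CUBIC).mean(2)
cv2.imwrite("pics/w6e.png",np.clip((c-55)/(125-55)*255,0,255).astype(np.uint8))
for y in range(0,540,15): pass
k=6;c=cv2.resize(w["color"][130:230,270:370],None,fx=k,fy=k,interpolation=cv2.INTER_CUBIC).mean(2)
# upper arc of hole rim: points where bright->dark going down for columns, and inwards by row
pts=[]
for col in range(235,362,6):
    v=c[250:420,col];i=np.where(v<125)[0]
    if len(i): pts.append((col,250+i[0]))
print(pts)
E
```

```text
[(235, np.int64(331)), (241, np.int64(322)), (247, np.int64(318)), (253, np.int64(314)), (259, np.int64(308)), (265, np.int64(305)), (271, np.int64(303)), (277, np.int64(300)), (283, np.int64(298)), (289, np.int64(298)), (295, np.int64(298)), (301, np.int64(298)), (307, np.int64(299)), (313, np.int64(300)), (319, np.int64(302)), (325, np.int64(303)), (331, np.int64(305)), (337, np.int64(309)), (343, np.int64(313)), (349, np.int64(315)), (355, np.int64(317)), (361, np.int64(319))]
```

View pics/w6e.png

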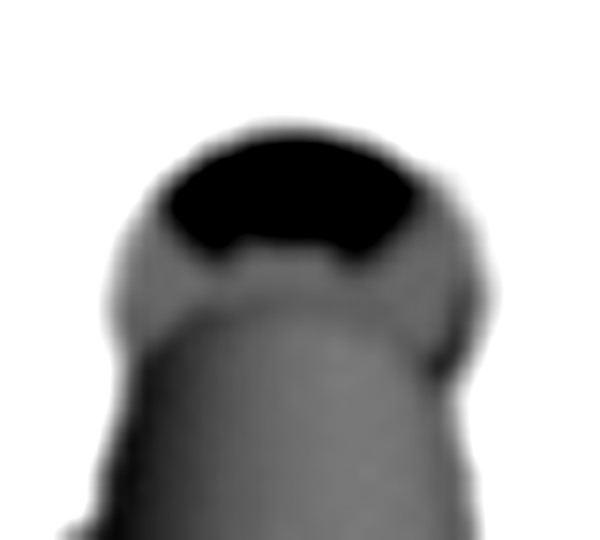

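```bash
python3 - <<'E'
from h import *
import pickle
F,st=pickle.load(open("f6.pkl","rb"));w=F["wrist"];R=cv2.Rodrigues(st["tool_rot"])[0]
h=onz(w,[[319.4,180.0]],.137)[0]+R@[.0109,0,0]
lr=onz(w,[[300+115/15-.5,191.5],[300+490/15-.5,191.5]],.137);print("dia",np.linalg.norm(lr[1]-lr[0]),lr.mean(0))
for zt in(.1466,.1486,.1506):
    t=onz(w,[[318.9,187.7]],zt)[0]+R@[.008,0,0];d=h-t
    print(zt,t.round(4),h.round(4),"tool",(R.T@[d[0],d[1],0]).round(4),"world",d.round(4))
# top cam & scene views of hole?
E
```

```text
dia 0.02260386686817253 [0.54190913 0.19381203 0.137     ]
0.1466 [0.5424 0.1913 0.1466] [0.5418 0.1934 0.137 ] tool [-0.0021 -0.      0.0005] world [-0.0005  0.0021 -0.0096]
0.1486 [0.5422 0.1917 0.1486] [0.5418 0.1934 0.137 ] tool [-0.0016 -0.      0.0005] world [-0.0003  0.0017 -0.0116]
0.1506 [0.542  0.1921 0.1506] [0.5418 0.1934 0.137 ] tool [-0.0012 -0.      0.0005] world [-0.0001  0.0013 -0.0136]
```

The tang (17 mm across corners) has more than 2 mm to spare in the hole, so I'll shift 1 mm, lower it a few mm in, and watch the force.

```bash
python3 -m pendant '{"turn":[[0,0,0],[0,0,0],[0,0,0],[0,0,0],[0,0,0]],"translation":[[0,0.001,-0.004],[0,0.001,-0.009],[0,0.001,-0.014],[0,0.001,-0.018],[0,0.001,-0.018]],"gripper":[0.1,0.1,0.1,0.1,0.1]}'
python3 - <<'E'
from rig import manip
from h import *
import pickle
for i in range(2): manip.grab_frame("wrist")
w=manip.grab_frame("wrist");st=manip.read_state();pickle.dump((w,st),open("f7.pkl","wb"))
c=cv2.resize(w["color"][172:208,300:340].astype(np.float32),None,fx=15,fy=15,interpolation=cv2.INTER_CUBIC).mean(2)
cv2.imwrite("pics/w7e.png",np.clip((c-55)/(125-55)*255,0,255).astype(np.uint8))
print(st["t"],st["ee_pos"],st["ft_force"],st["wrist_torque"])
E
```

```text
t: 5.82
ee_pos: [0.5413, 0.191, 0.4254]
tool_rot: [-1.395, 0.856, -0.86]
ft_force: [0.9, 0.3, -4.1]
opening: 0.18
5.9667 [0.5414182  0.19105639 0.42662581] [ 0.60435605 -0.34588719 -3.04242939] [0.0111409  0.01792078 0.01813346]
```

View pics/w7e.png

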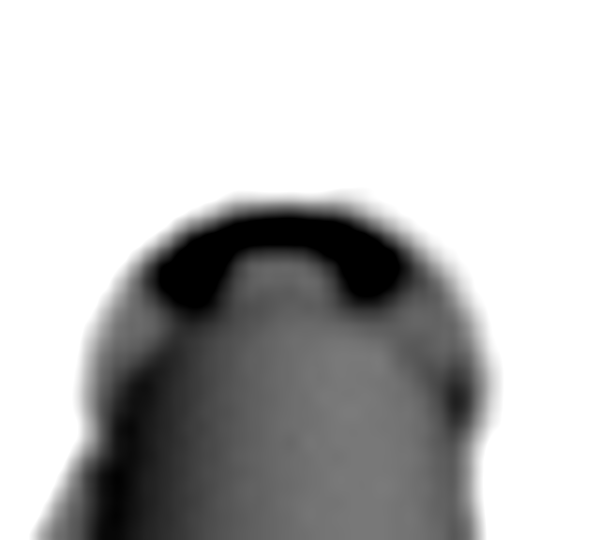

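```bash
python3 - <<'E'
from h import *
import pickle
w,st=pickle.load(open("f7.pkl","rb"));R=cv2.Rodrigues(st["tool_rot"])[0]
h=onz(w,[[318.8,172+208/15-.5]],.137)[0]+R@[.0109,0,0]
lr=onz(w,[[300+90/15-.5,172+390/15],[300+488/15-.5,172+390/15]],.137);print("dia",np.linalg.norm(lr[1]-lr[0]),lr.mean(0))
for zt in(.1290,.1306,.1322):
    t=onz(w,[[318.5,172+252/15-.5]],zt)[0]+R@[.008,0,0];d=h-t
    print(zt,t.round(4),h.round(4),"tool",(R.T@[d[0],d[1],0]).round(4),"world",d.round(4))
E
```

```text
dia 0.022578557716988773 [0.54224188 0.19320022 0.137     ]
0.129 [0.5426 0.1919 0.129 ] [0.5422 0.1933 0.137 ] tool [-0.0014 -0.      0.0002] world [-0.0004  0.0013  0.008 ]
0.1306 [0.5425 0.1923 0.1306] [0.5422 0.1933 0.137 ] tool [-0.001  -0.      0.0002] world [-0.0002  0.001   0.0064]
0.1322 [0.5423 0.1926 0.1322] [0.5422 0.1933 0.137 ] tool [-0.0007 -0.      0.0002] world [-0.0001  0.0007  0.0048]
```

```bash
python3 -m pendant '{"turn":[[0,0,0],[0,0,0],[0,0,0],[0,0,0],[0,0,0]],"translation":[[-0.0001,0.0007,-0.002],[-0.0001,0.0007,-0.006],[-0.0001,0.0007,-0.01],[-0.0001,0.0007,-0.012],[-0.0001,0.0007,-0.012]],"gripper":[0.1,0.1,0.1,0.1,0.1]}'
python3 - <<'E'
from rig import manip
for i in range(2): manip.grab_frame("wrist")
st=manip.read_state();print(st["t"],st["ee_pos"],st["ft_force"],st["wrist_torque"])
E
python3 -m pendant '{"turn":[[0,0,0],[0,0,0],[0,0,0],[0,0,0]],"translation":[[0,0,-0.002],[0,0,-0.004],[0,0,-0.006],[0,0,-0.006]],"gripper":[0.1,0.1,0.1,0.1]}'
python3 - <<'E'
from rig import manip
for i in range(3): manip.grab_frame("wrist")
st=manip.read_state();print(st["t"],st["ee_pos"],st["ft_force"],st["wrist_torque"])
E
```

```text
t: 6.38
ee_pos: [0.5412, 0.1917, 0.4139]
tool_rot: [-1.394, 0.856, -0.86]
ft_force: [0.1, -0.4, -3.1]
opening: 0.178
6.4833 [0.54126815 0.19176737 0.41454252] [-0.0796974   0.2421292  -3.67766843] [-0.05580966 -0.0050229  -0.00353858]
t: 6.82
ee_pos: [0.5412, 0.1917, 0.4081]
tool_rot: [-1.394, 0.856, -0.86]
ft_force: [-0.0, -0.5, -2.4]
opening: 0.177
6.9667 [0.54126998 0.1917345  0.40856026] [-0.0508469  -0.11152098 -3.47310084] [-0.02124043  0.00618015  0.03974709]
```

```bash
python3 -m pendant '{"turn":[[0,0,0],[0,0,0],[0,0,0],[0,0,0],[0,0,0],[0,0,0]],"translation":[[0,0,-0.004],[0,0,-0.01],[0,0,-0.016],[0,0,-0.022],[0,0,-0.027],[0,0,-0.027]],"gripper":[0.1,0.1,0.1,0.1,0.1,0.1]}'
python3 - <<'E'
from rig import manip
for i in range(3): manip.grab_frame("wrist")
st=manip.read_state();print(st["t"],st["ee_pos"],st["ft_force"],st["wrist_torque"])
E
```

```text
t: 7.47
ee_pos: [0.541, 0.1917, 0.3802]
tool_rot: [-1.395, 0.856, -0.86]
ft_force: [-0.2, -0.2, -4.1]
opening: 0.179
7.6167 [0.54128107 0.19174435 0.38168289] [ 0.87415976  0.28407659 -2.66450048] [-0.01466211 -0.01368914 -0.05234866]
```

```bash
python3 -m pendant '{"turn":[[0,0,0],[0,0,0],[0,0,0],[0,0,0],[0,0,0],[0,0,0]],"translation":[[0,0,-0.004],[0,0,-0.008],[0,0,-0.012],[0,0,-0.016],[0,0,-0.018],[0,0,-0.018]],"gripper":[0.1,0.1,0.1,0.1,0.1,0.1]}'
python3 - <<'E'
from rig import manip
for i in range(3): manip.grab_frame("wrist")
st=manip.read_state();print(st["t"],st["ee_pos"],st["ft_force"],st["wrist_torque"])
E
python3 -m pendant '{"turn":[[0,0,0],[0,0,0],[0,0,0],[0,0,0]],"translation":[[0,0,-0.002],[0,0,-0.004],[0,0,-0.006],[0,0,-0.006]],"gripper":[0.1,0.1,0.1,0.1]}'
python3 - <<'E'
from rig import manip
for i in range(3): manip.grab_frame("wrist")
st=manip.read_state();print(st["t"],st["ee_pos"],st["ft_force"],st["wrist_torque"])
E
```

```text
t: 8.12
ee_pos: [0.5412, 0.1917, 0.3631]
tool_rot: [-1.394, 0.856, -0.86]
ft_force: [-0.4, -0.1, -4.0]
opening: 0.177
8.2667 [0.5413247  0.19177109 0.36383472] [-0.34136067  0.11485074 -3.39758751] [ 0.00012836 -0.03732435  0.04554781]
t: 8.6
ee_pos: [0.5412, 0.1917, 0.3574]
tool_rot: [-1.394, 0.855, -0.86]
ft_force: [0.3, 0.5, -2.9]
opening: 0.174
8.75 [0.54132829 0.19174821 0.35784685] [ 0.37362712  0.45329066 -2.78748098] [-0.00305226  0.01825532 -0.02777739]
```

```bash
python3 -m pendant '{"turn":[[0,0,0],[0,0,0],[0,0,0],[0,0,0]],"translation":[[0,0,-0.002],[0,0,-0.004],[0,0,-0.006],[0,0,-0.006]],"gripper":[0.1,0.1,0.1,0.1]}'
python3 - <<'E'
from rig import manip
for i in range(3): manip.grab_frame("wrist")
st=manip.read_state();print(st["t"],st["ee_pos"],st["ft_force"],st["wrist_torque"])
E
python3 -m pendant '{"turn":[[0,0,0],[0,0,0],[0,0,0],[0,0,0]],"translation":[[0,0,-0.002],[0,0,-0.004],[0,0,-0.006],[0,0,-0.006]],"gripper":[0.1,0.1,0.1,0.1]}'
python3 - <<'E'
from rig import manip
for i in range(3): manip.grab_frame("wrist")
st=manip.read_state();print(st["t"],st["ee_pos"],st["ft_force"],st["wrist_torque"])
E
```

```text
t: 9.08
ee_pos: [0.5412, 0.1917, 0.3513]
tool_rot: [-1.394, 0.855, -0.86]
ft_force: [-0.4, -0.4, -2.7]
opening: 0.178
9.2333 [0.5413179  0.19176665 0.35180069] [-0.35048889 -0.18384513 -2.10167857] [ 0.04325429 -0.02042251 -0.00149968]
t: 9.57
ee_pos: [0.5412, 0.1917, 0.3453]
tool_rot: [-1.394, 0.855, -0.86]
ft_force: [0.5, 0.7, -2.2]
opening: 0.179
9.7167 [0.54133166 0.19176114 0.34582722] [ 0.3045269  -0.57667602 -3.20781787] [ 0.02422413 -0.02766309  0.01951698]
```

Both plates are threaded with no contact force. Now feeling for the coupling in small steps.

```bash
cat > r.py <<'E'
from rig import manip
import numpy as np,cv2
F=[];P=[]
for i in range(3):
    manip.grab_frame("wrist");s=manip.read_state();F.append(np.r_[s["ft_force"],s["wrist_torque"]]);P.append(s["ee_pos"])
z=cv2.Rodrigues(s["tool_rot"])[0][:,2]
print(round(s["t"],2),P[-1].round(4),"F",np.mean(F,0).round(2),"yaw",np.degrees(np.arctan2(z[1],z[0])).round(1),"j6",s["joint_pos"][5].round(3),"op",round(s["opening"],3))
E
for i in 1 2; do python3 -m pendant '{"turn":[[0,0,0],[0,0,0]],"translation":[[0,0,-0.0015],[0,0,-0.0015]],"gripper":[0.1,0.1]}' >/dev/null; python3 r.py; done
python3 -m pendant '{"turn":[[0,0,0],[0,0,0]],"translation":[[0,0,-0.0015],[0,0,-0.0015]],"gripper":[0.1,0.1]}' >/dev/null; python3 r.py
```

```text
10.03 [0.5413 0.1917 0.3443] F [-0.1  -0.13 -3.21 -0.01  0.02 -0.01] yaw 26.8 j6 1.444 op 0.183
10.35 [0.5413 0.1918 0.3428] F [ 0.12  0.22 -2.98  0.01  0.01  0.02] yaw 26.8 j6 1.444 op 0.179
10.67 [0.5414 0.1918 0.3416] F [-0.79  0.13  1.15 -0.07  0.11 -0.01] yaw 26.8 j6 1.444 op 0.179
```

Contact near TCP z = 0.342. Pressing about 2.5 mm (limit 8), then turning while watching for the force to drop.

```bash
python3 -m pendant '{"turn":[[0,0,0],[0,0,0],[0,0,0]],"translation":[[0,0,-0.0015],[0,0,-0.0025],[0,0,-0.0025]],"gripper":[0.1,0.1,0.1]}' >/dev/null; python3 r.py
python3 - <<'E'
from rig import manip
from h import *
s=manip.grab_frame("scene");crop(s,330,190,420,270,8,"s8c.png")
E
```

```text
11.07 [0.5414 0.1918 0.3392] F [-0.8  -0.09  3.79 -0.08  0.23  0.  ] yaw 26.8 j6 1.444 op 0.178
```

View pics/s8c.png

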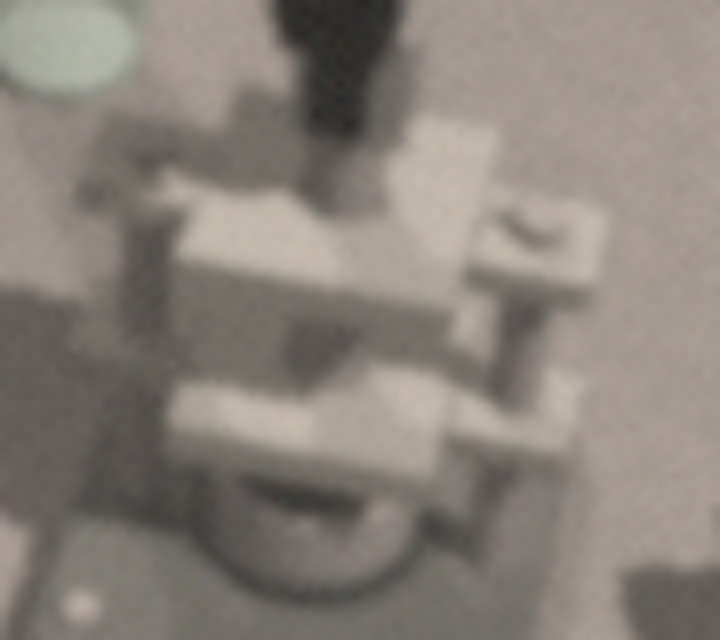

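Reaction is about 7.2 N, so roughly 2.2 mm of squash. That puts the tip 0.2964 m below the TCP. Now turning in the negative direction first.

```bash
python3 -m pendant '{"turn":[[0,0,-3],[0,0,-6],[0,0,-6]],"translation":[[0,0,0],[0,0,0],[0,0,0]],"gripper":[0.1,0.1,0.1]}' >/dev/null; python3 r.py
python3 -m pendant '{"turn":[[0,0,-3],[0,0,-6],[0,0,-6]],"translation":[[0,0,0],[0,0,0],[0,0,0]],"gripper":[0.1,0.1,0.1]}' >/dev/null; python3 r.py
python3 -m pendant '{"turn":[[0,0,-3],[0,0,-6],[0,0,-6]],"translation":[[0,0,0],[0,0,0],[0,0,0]],"gripper":[0.1,0.1,0.1]}' >/dev/null; python3 r.py
```

```text
11.52 [0.5414 0.1918 0.3392] F [ 0.16 -0.4   4.51 -0.02  0.27 -0.  ] yaw 20.9 j6 1.547 op 0.174
11.92 [0.5414 0.1918 0.3392] F [-0.89  0.19  4.12 -0.02  0.32 -0.02] yaw 15.1 j6 1.649 op 0.178
12.32 [0.5414 0.1918 0.3392] F [-0.75 -0.08  4.34  0.03  0.37  0.02] yaw 9.2 j6 1.751 op 0.178
```

```bash
python3 -m pendant '{"turn":[[0,0,-3],[0,0,-6],[0,0,-6]],"translation":[[0,0,0],[0,0,0],[0,0,0]],"gripper":[0.1,0.1,0.1]}' >/dev/null; python3 r.py
python3 -m pendant '{"turn":[[0,0,-3],[0,0,-6],[0,0,-6]],"translation":[[0,0,0],[0,0,0],[0,0,0]],"gripper":[0.1,0.1,0.1]}' >/dev/null; python3 r.py
python3 -m pendant '{"turn":[[0,0,-3],[0,0,-6],[0,0,-6]],"translation":[[0,0,0],[0,0,0],[0,0,0]],"gripper":[0.1,0.1,0.1]}' >/dev/null; python3 r.py
```

```text
12.72 [0.5414 0.1918 0.3392] F [-1.2  -0.1   4.22  0.07  0.35  0.  ] yaw 3.4 j6 1.853 op 0.182
13.12 [0.5414 0.1918 0.3393] F [-0.83  0.35  4.16  0.12  0.34 -0.04] yaw -2.5 j6 1.955 op 0.178
13.52 [0.5414 0.1918 0.3392] F [-0.71  0.16  4.54  0.15  0.35  0.03] yaw -8.3 j6 2.057 op 0.176
```

```bash
python3 -m pendant '{"turn":[[0,0,-3],[0,0,-6],[0,0,-6]],"translation":[[0,0,0],[0,0,0],[0,0,0]],"gripper":[0.1,0.1,0.1]}' >/dev/null; python3 r.py
python3 -m pendant '{"turn":[[0,0,-3],[0,0,-6],[0,0,-6]],"translation":[[0,0,0],[0,0,0],[0,0,0]],"gripper":[0.1,0.1,0.1]}' >/dev/null; python3 r.py
python3 -m pendant '{"turn":[[0,0,-3],[0,0,-6],[0,0,-6]],"translation":[[0,0,0],[0,0,0],[0,0,0]],"gripper":[0.1,0.1,0.1]}' >/dev/null; python3 r.py
```

```text
13.92 [0.5414 0.1918 0.3393] F [-1.46  0.98  4.7   0.17  0.31 -0.03] yaw -14.2 j6 2.16 op 0.178
14.32 [0.5414 0.1918 0.3393] F [-1.21  0.19  4.47  0.25  0.42 -0.02] yaw -20.0 j6 2.262 op 0.179
14.72 [0.5414 0.1918 0.3393] F [-1.48  0.64  4.69  0.24  0.35 -0.01] yaw -25.9 j6 2.364 op 0.18
```

```bash
python3 -m pendant '{"turn":[[0,0,-3],[0,0,-6],[0,0,-6]],"translation":[[0,0,0],[0,0,0],[0,0,0]],"gripper":[0.1,0.1,0.1]}' >/dev/null; python3 r.py
python3 -m pendant '{"turn":[[0,0,-3],[0,0,-6],[0,0,-6]],"translation":[[0,0,0],[0,0,0],[0,0,0]],"gripper":[0.1,0.1,0.1]}' >/dev/null; python3 r.py
python3 -m pendant '{"turn":[[0,0,-3],[0,0,-6],[0,0,-6]],"translation":[[0,0,0],[0,0,0],[0,0,0]],"gripper":[0.1,0.1,0.1]}' >/dev/null; python3 r.py
```

```text
15.12 [0.5414 0.1918 0.3393] F [-0.42  0.37  4.36  0.27  0.36 -0.02] yaw -31.7 j6 2.466 op 0.176
15.52 [0.5414 0.1918 0.3392] F [-0.53  0.69  4.09  0.29  0.28  0.  ] yaw -37.6 j6 2.568 op 0.181
15.92 [0.5414 0.1918 0.3393] F [-1.    0.72  4.07  0.34  0.29  0.02] yaw -43.4 j6 2.67 op 0.175
```

Nothing on the negative side. Turning back to 27° and on to the positive side.

```bash
python3 -m pendant '{"turn":[[0,0,6],[0,0,12],[0,0,18],[0,0,24],[0,0,30],[0,0,36],[0,0,42],[0,0,48],[0,0,54],[0,0,60],[0,0,66],[0,0,70]],"translation":[[0,0,0],[0,0,0],[0,0,0],[0,0,0],[0,0,0],[0,0,0],[0,0,0],[0,0,0],[0,0,0],[0,0,0],[0,0,0],[0,0,0]],"gripper":[0.1,0.1,0.1,0.1,0.1,0.1,0.1,0.1,0.1,0.1,0.1,0.1]}' >/dev/null; python3 r.py
python3 -m pendant '{"turn":[[0,0,3],[0,0,6],[0,0,6]],"translation":[[0,0,0],[0,0,0],[0,0,0]],"gripper":[0.1,0.1,0.1]}' >/dev/null; python3 r.py
python3 -m pendant '{"turn":[[0,0,3],[0,0,6],[0,0,6]],"translation":[[0,0,0],[0,0,0],[0,0,0]],"gripper":[0.1,0.1,0.1]}' >/dev/null; python3 r.py
python3 -m pendant '{"turn":[[0,0,3],[0,0,6],[0,0,6]],"translation":[[0,0,0],[0,0,0],[0,0,0]],"gripper":[0.1,0.1,0.1]}' >/dev/null; python3 r.py
```

```text
17.07 [0.5415 0.1917 0.3393] F [-0.47 -0.8   4.31 -0.18  0.13  0.02] yaw 26.6 j6 1.448 op 0.176
17.47 [0.5415 0.1917 0.3393] F [-0.28 -0.66  3.81 -0.18  0.04 -0.  ] yaw 32.4 j6 1.346 op 0.176
17.87 [0.5415 0.1917 0.3393] F [ 0.23 -0.32  4.1  -0.12  0.    0.  ] yaw 38.3 j6 1.244 op 0.176
18.27 [0.5415 0.1917 0.3393] F [-0.22 -0.43  3.79 -0.11 -0.03  0.01] yaw 44.1 j6 1.142 op 0.178
```

```bash
python3 -m pendant '{"turn":[[0,0,3],[0,0,6],[0,0,6]],"translation":[[0,0,0],[0,0,0],[0,0,0]],"gripper":[0.1,0.1,0.1]}' >/dev/null; python3 r.py
python3 -m pendant '{"turn":[[0,0,3],[0,0,6],[0,0,6]],"translation":[[0,0,0],[0,0,0],[0,0,0]],"gripper":[0.1,0.1,0.1]}' >/dev/null; python3 r.py
python3 -m pendant '{"turn":[[0,0,3],[0,0,6],[0,0,6]],"translation":[[0,0,0],[0,0,0],[0,0,0]],"gripper":[0.1,0.1,0.1]}' >/dev/null; python3 r.py
```

```text
18.67 [0.5415 0.1917 0.3393] F [-0.04 -0.79  3.65 -0.11 -0.02 -0.03] yaw 49.9 j6 1.039 op 0.182
19.07 [0.5415 0.1917 0.3393] F [ 0.25 -0.47  4.11 -0.15 -0.06 -0.03] yaw 55.8 j6 0.937 op 0.178
19.47 [0.5415 0.1917 0.3393] F [ 0.91 -0.44  4.1  -0.17 -0.22 -0.03] yaw 61.6 j6 0.835 op 0.176
```

```bash
python3 -m pendant '{"turn":[[0,0,3],[0,0,6],[0,0,6]],"translation":[[0,0,0],[0,0,0],[0,0,0]],"gripper":[0.1,0.1,0.1]}' >/dev/null; python3 r.py
python3 -m pendant '{"turn":[[0,0,3],[0,0,6],[0,0,6]],"translation":[[0,0,0],[0,0,0],[0,0,0]],"gripper":[0.1,0.1,0.1]}' >/dev/null; python3 r.py
python3 -m pendant '{"turn":[[0,0,3],[0,0,6],[0,0,6]],"translation":[[0,0,0],[0,0,0],[0,0,0]],"gripper":[0.1,0.1,0.1]}' >/dev/null; python3 r.py
```

```text
19.87 [0.5416 0.1917 0.3393] F [ 1.33 -0.66  3.98 -0.17 -0.3   0.01] yaw 67.5 j6 0.733 op 0.177
20.27 [0.5414 0.1917 0.3389] F [-0.09 -0.83 -3.28 -0.1   0.06 -0.01] yaw 73.3 j6 0.631 op 0.181
20.67 [0.5413 0.1916 0.3387] F [-0.08 -0.78 -3.55 -0.35  0.1  -0.01] yaw 79.2 j6 0.529 op 0.176
```

Force fell from +4 to −3.3 N near yaw 73°, so the tang is in the slot. It's still free at 79°, so the slot centre is near 76°. Turn back 3°, then lower towards home (TCP ≈ 0.3294).

```bash
python3 -m pendant '{"turn":[[0,0,-3],[0,0,-3],[0,0,-3]],"translation":[[0,0,0],[0,0,-0.001],[0,0,-0.002]],"gripper":[0.1,0.1,0.1]}' >/dev/null; python3 r.py
python3 -m pendant '{"turn":[[0,0,0],[0,0,0],[0,0,0]],"translation":[[0,0,-0.001],[0,0,-0.002],[0,0,-0.003]],"gripper":[0.1,0.1,0.1]}' >/dev/null; python3 r.py
python3 -m pendant '{"turn":[[0,0,0],[0,0,0],[0,0,0]],"translation":[[0,0,-0.001],[0,0,-0.002],[0,0,-0.002]],"gripper":[0.1,0.1,0.1]}' >/dev/null; python3 r.py
```

```text
21.07 [0.5413 0.1916 0.3366] F [-0.16  0.46 -3.34 -0.   -0.   -0.01] yaw 76.2 j6 0.581 op 0.181
21.47 [0.5412 0.1916 0.3335] F [ 0.42  0.28 -3.57  0.01  0.03 -0.02] yaw 76.2 j6 0.581 op 0.181
21.87 [0.5412 0.1916 0.3315] F [-0.61 -0.14 -2.83 -0.02 -0.02  0.01] yaw 76.2 j6 0.581 op 0.177
```

```bash
python3 -m pendant '{"turn":[[0,0,0],[0,0,0]],"translation":[[0,0,-0.001],[0,0,-0.001]],"gripper":[0.1,0.1]}' >/dev/null; python3 r.py
python3 -m pendant '{"turn":[[0,0,0],[0,0,0]],"translation":[[0,0,-0.001],[0,0,-0.001]],"gripper":[0.1,0.1]}' >/dev/null; python3 r.py
```

```text
22.18 [0.5412 0.1916 0.3304] F [-0.4  -0.25 -2.65 -0.    0.01  0.02] yaw 76.2 j6 0.581 op 0.182
22.5 [0.5413 0.1916 0.3296] F [-0.32  0.35 -0.3  -0.06  0.05  0.  ] yaw 76.2 j6 0.581 op 0.177
```

Shoulder contact at 0.3296 m (expected 0.3294), with the coupling carrying about 3 N. Releasing and going up.

```bash
python3 -m pendant '{"turn":[[0,0,0],[0,0,0],[0,0,0],[0,0,0],[0,0,0],[0,0,0],[0,0,0]],"translation":[[0,0,0],[0,0,0],[0,0,0],[0,0,0],[0,0,0],[0,0,0],[0,0,0]],"gripper":[0.22,0.28,0.35,0.45,0.6,0.7,0.7]}' >/dev/null; python3 r.py
python3 - <<'E'
from rig import manip
from h import *
w=manip.grab_frame("wrist");cv2.imwrite("pics/w9.png",w["color"][:,:,::-1])
E
```

```text
23.23 [0.5413 0.1916 0.3296] F [-0.27  0.13 -0.05 -0.    0.04  0.02] yaw 76.2 j6 0.581 op 0.699
```

View pics/w9.png

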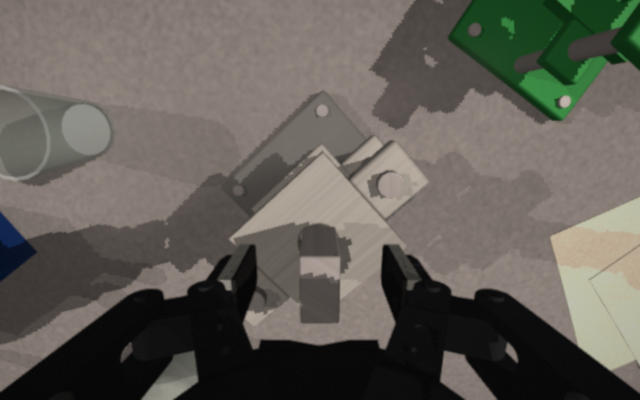

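Wrist picture: the head (300–340, 255–322) stands free between the open pads (250 and 390). Retreating straight up.

```bash
python3 -m pendant '{"turn":[[0,0,0],[0,0,0],[0,0,0],[0,0,0],[0,0,0],[0,0,0],[0,0,0]],"translation":[[0,0,0.01],[0,0,0.03],[0,0,0.055],[0,0,0.085],[0,0,0.115],[0,0,0.13],[0,0,0.13]],"gripper":[0.7,0.7,0.7,0.7,0.7,0.7,0.7]}' >/dev/null; python3 r.py
python3 - <<'E'
from rig import manip
from h import *
import pickle
F={n:manip.grab_frame(n) for n in("wrist","scene","top")};pickle.dump((F,manip.read_state()),open("f10.pkl","wb"))
cv2.imwrite("pics/s10.png",F["scene"]["color"][:,:,::-1]);cv2.imwrite("pics/w10.png",F["wrist"]["color"][:,:,::-1]);cv2.imwrite("pics/t10.png",F["top"]["color"][:,:,::-1])
crop(F["scene"],330,160,430,280,5,"s10c.png")
E
```

```text
24.02 [0.5412 0.1916 0.4593] F [-0.04  0.05 -0.4   0.01  0.02 -0.02] yaw 76.2 j6 0.581 op 0.698
```

View pics/s10.png

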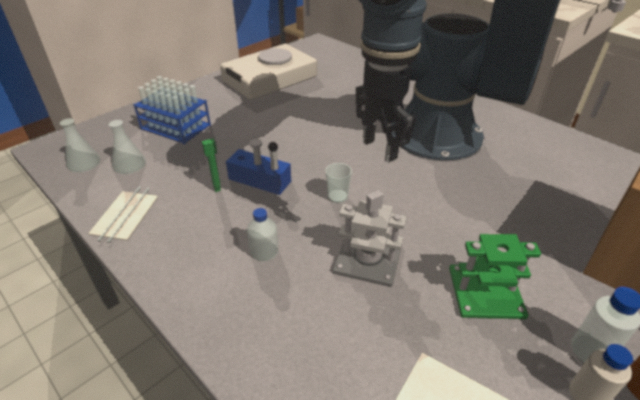

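View pics/s10c.png

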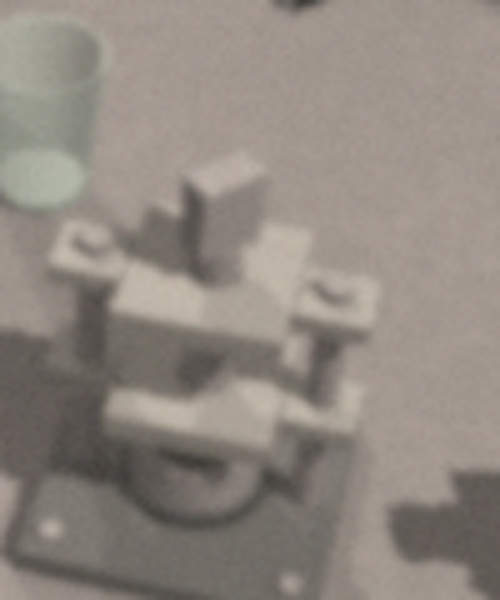

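View pics/w10.png

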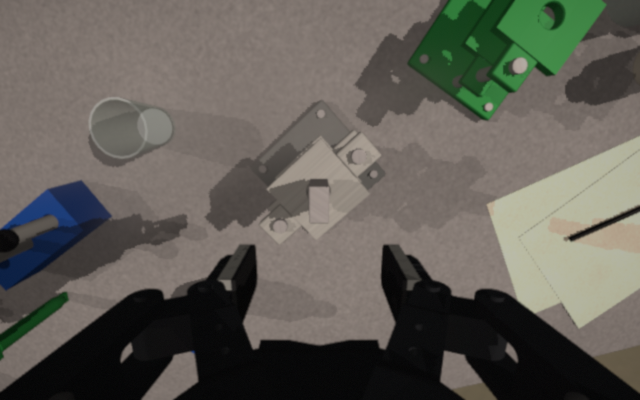

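```bash
python3 - <<'E'
from h import *
import pickle
F,st=pickle.load(open("f10.pkl","rb"))
s=F["scene"];w=F["wrist"]
for z in(.189,.198): print(z,"scene",((proj(s,[.5418,.1925,z])-[330,160])*5).round(0),"wrist",proj(w,[.5418,.1925,z]).round(1))
crop(w,270,150,370,230,6,"w10c.png")
s0,t0=pickle.load(open("f0.pkl","rb"))
d=cv2.absdiff(F["top"]["color"],t0["color"]).max(2)
for n,(x,y) in dict(knob=(409,216),disc=(427,209),bottle=(346,154),beaker=(351,245),green=(438,170)).items():
    print(n,(d[y-6:y+7,x-6:x+7]>40).mean().round(2))
d=cv2.absdiff(s["color"],s0["color"]).max(2)
for n,(x,y) in dict(knob=(273,147),disc=(256,146),bottle=(262,235),beaker=(337,183)).items():
    print("scene",n,(d[y-6:y+7,x-6:x+7]>40).mean().round(2))
E
```

```text
0.189 scene [[224. 170.]] wrist [[317.5 205.4]]
0.198 scene [[225. 152.]] wrist [[317.5 208.5]]
knob 0.12
disc 0.75
bottle 0.0
beaker 0.0
green 0.08
scene knob 0.0
scene disc 0.44
scene bottle 0.0
scene beaker 0.0
```

View pics/w10c.png

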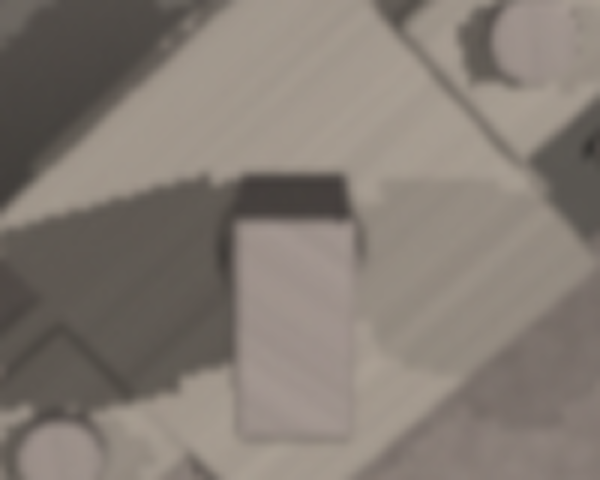

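The head top matches z = 0.189 (scene crop (226,172) against a predicted (224,170); at z = 0.198 it would be row 152). The disc's pixels changed, so I'm checking whether that's the arm's shadow or movement.

```bash
python3 - <<'E'
from h import *
import pickle
F,st=pickle.load(open("f10.pkl","rb"));s0,t0=pickle.load(open("f0.pkl","rb"))
def c(f,x0,y0,x1,y1,k): return cv2.resize(f["color"][y0:y1,x0:x1,::-1],None,fx=k,fy=k,interpolation=cv2.INTER_CUBIC)
a=np.hstack([c(s0,220,125,300,195,5),c(F["scene"],220,125,300,195,5)]);b=np.hstack([c(t0,385,180,465,240,5),c(F["top"],385,180,465,240,5)])
cv2.imwrite("pics/cmp.png",cv2.resize(np.vstack([a,b]),None,fx=.9,fy=.9))
E
```

```text
(no output)
```

View pics/cmp.png

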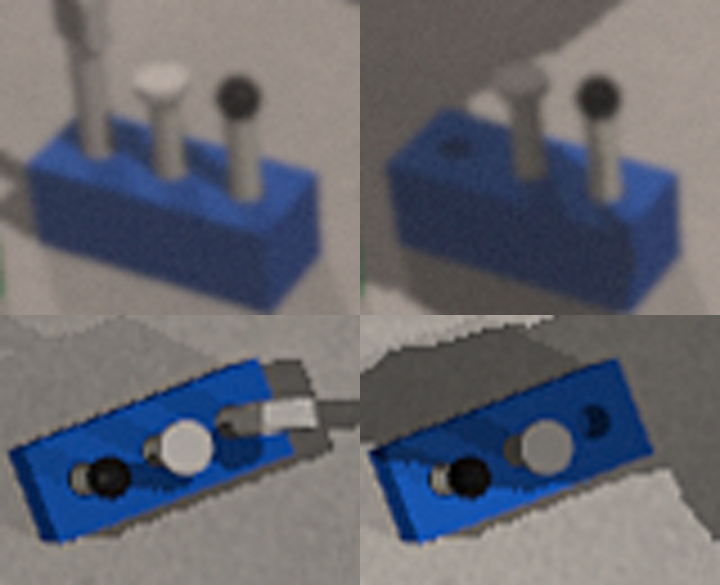

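The disc rod is in the same pixel position in both views, just in the arm's shadow, so nothing moved. Handing in.

```bash
python3 -c "
from rig import manip
print(manip.read_state()['t']); print(manip.hand_in())"
```

```text
24.1667
the job is handed in; nothing more can be done
None
```

The drive shaft is standing home in the grey mixing stand and released. I handed in at 24.2 s of the 72 s allowed.

- **Threading:** I lifted the shaft from the block and lowered it through both bearing plates. In the readings between moves, side forces stayed within about 1 N (sensor noise).
- **Pressing and turning:** I pressed the coupling down by about 2 mm at 7–8 N, well short of the 8 mm limit. Turning one way found nothing. The other way the tang dropped in, about 0.8 rad from the stand's y axis. The readings put the slot's centre near there, which I estimated but did not see.
- **Home:** Lowering ended on shoulder contact at TCP z 0.3296 m, against 0.3294 m expected. I then let go, and in the scene picture the head top sat where a shaft at home should put it (top at 0.189 m).
- **Everything else:** The gripper is clear above the stand. The rods, bottle, beaker and green look-alike are where they were.

Checks that disagreed or fell short:
- **Disc rod:** A pixel comparison flagged it as changed. Side-by-side crops showed only the arm's shadow over it, with the same position.
- **Camera:** The wrist view of the hole was off by 1–2 mm, so I centred the shaft by comparing tip and hole in the same picture. I could not see the slot's direction through the holes.
- **Typing the rows:** One approach step ran a single typed move twice in a shell loop. I typed all other moves out individually.

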